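# Feel the strap machine's feed gap with a taper gauge and lock it

## Task

Take the steel taper gauge by its orange handle, lay it on the bed of the strap machine and slide its thin end straight in under the brass shoe until you feel a definite but moderate drag (roughly 12 N of push; do not jam it). Let go, leaving it lying flat and snug in the gap so the reading can be taken, then push the red lock lever all the way over, away from the robot. Leave the other things on the bench alone.

Things in the scene. Friction and masses are not known exactly. Their poses are not given: they have to be found in the camera images.
- machine: Fixed frame of the strap feed unit: two blue posts (inner faces 84 mm apart) and a blue beam (x +-20 mm, top 115 mm up) with an idle black hand wheel on top (to 154 mm). It carries the brass presser shoe. Origin on the table midway between the posts; +x is the feed direction, into the gap and away from the robot; +y to the lock lever's side; z up.
- bed: Flat steel bed, fixed, 12 mm high, 70 mm wide, from machine x = -120 mm (front) to +70 mm, centred on y = 0. Origin and axes coincide with machine. The gauge slides flat on it.
- gap (a point): Point on the bed's top under the middle of the shoe's sole; axes as the machine. Sole 26 mm long, 34 mm wide, sloping 1 in 10 (front edge higher) like the gauge. The gap here is 4.5 to 9.5 mm, different each time, not measured. The sprung shoe starts to lift at about 1.8 N, then 5 N more per mm: drag on the gauge grows steadily, and more than 15 N of shoe load harms the spring.
- gauge: Taper feeler gauge, loose, about 120 g, flat underside. Origin under the centre of its orange handle, +x along the blade to the thin end, z up. Handle 36 mm long (x), 16 mm wide (y), 50 mm tall; steel neck to x = 58 mm, 16 mm wide, 12 mm high; steel blade 20 mm wide, 13 mm thick at x = 58 mm thinning evenly, 1 in 10, to 3 mm at x = 158 mm.
- gauge_grip (a point): Point inside the orange handle to pinch it at, across y: on its centre line, 32 mm above the gauge's underside; axes as the gauge.
- gauge_tip (a point): Underside of the blade's thin end, 158 mm in front of the gauge's origin; axes as the gauge.
- lock (a joint): Red lock lever on a grey block on the machine's foot plate, pivot at machine x = -90 mm, y = +170 mm. Swings in the machine's x-z plane: 0 = leaning 0.5 rad towards the robot (unlocked), 1.0 = leaning 0.5 rad away (locked, end of travel). Stays where it is left; a few newtons at its top move it.
- lock_tip (a point): Top end of the red lock lever, about 70 mm from its pivot.
- dye: blue plastic dye bottle with red cap, 68 mm diameter, 170 mm tall; loose bystander. Origin at its underside.
- pot: steel bowl, 84 mm across, 50 mm tall; loose bystander. Origin at its underside.
- mallet: hammer with wooden handle, lying; loose bystander. Origin at its underside.
- awl: awl with a dark wooden handle, lying; loose bystander. Origin at its underside.
- slicker: cork slicking block 90 x 40 x 25 mm; loose bystander. Origin at its underside.
There are look-alikes about, which are no part of the job. Leave any blue or pink look-alike of the gauge alone.

How it is judged (in metres and radians):
On the way, in this order (a step that is already met when the one before it is completed fails the run):
1. the gauge is released lying flat on the bed, pointing straight into the gap, and the shoe bears on it with 2.5 to 9.5 N (contact force between gauge and machine between 2.5 and 9.5 N and x of gauge_tip in the frame of machine above 0.012 m and y of gauge_tip in the frame of machine between -0.012 and 0.012 m and angle between the x axis of gauge and the x axis of machine, either way round below 0.15 rad and angle between gauge's own z axis and vertical below 0.06 rad and contact force between the fingers and gauge below 0.1 N), for 0.3 s.
2. the lock lever is pushed over (value of joint lock above 0.85 rad), for 0.1 s.
At the end, for the whole second after the job is handed in: Gauge still and released, flat on the bed (underside 9-16 mm up, tilt < 0.06 rad), in line within 0.15 rad, thin end 12 mm or more past the shoe's middle and within 12 mm of the centre line, the shoe bearing on it with 2.5-9.5 N; lock lever beyond 0.85 rad (all of step 1 and value of joint lock above 0.85 rad and linear speed of gauge below 0.01 m/s and height (world z) of gauge between 0.009 and 0.016 m); the robot touches nothing.
It fails at once if the presser shoe (or the frame) is loaded above 15 N through the gauge (contact force between gauge and machine above 15 N).
It fails at once if a bystander is moved more than 30 mm (distance of any of dye, pot, mallet, awl, slicker from where it was at the start of the episode above 0.03 m).
It also fails if it takes over 61 s, if anything falls off the work surface, if the arm or the gripper's body presses on something with over 40 N, if the wrist force passes 120 N, or if a joint passes its speed limit or range.

## Robot

A 6-joint arm with a two-finger parallel gripper is mounted at the origin on the work surface. World frame = base frame: x ahead of the robot, y to its left, z up, the work surface at z = 0. Lengths are in mm, angles in rad, forces in N, time in s.
With the tool pointing down it reaches from about 350 to 875 mm from the base axis. Payload 4.2 kg.
Tool frame: the origin (TCP) lies at the very end of the fingers, on their centre line; the grasp point (between the pads) lies 19 mm behind it; z points along the fingers, y is the direction in which the jaws open and shut (so a half turn about z gives the same grasp; the last joint's range is limited). The gripper opens to 85 mm and grips with 20 to 120 N. Pads are 22 mm wide; open, the fingers measure 114 mm over their backs; the gripper's body (76 mm by 85 mm) begins 54 mm behind the grasp point. The pads swing forward as they close: fully open they stand 13 mm farther back than shut.
Start: joints at [-0.895, 0.385, 0.008, 0, -1.194, -0.259], TCP at [253.035, -571.465, 231.312] pointing down, gripper open.
Joint ranges: [-3.14, 3.14], [-1.21, 2.06], [-1.07, 1.41], [-3.16, 2.05], [-2.99, -0.16], [-3.1, 3.1]. Speed limits (rad/s): [2.79, 2.79, 3.14, 3.14, 3.14, 3.14].

## Interface

Orientations are given as a unit quaternion [x, y, z, w].
In Python, from bench import read_state, get_image, camera_params, job_done gives the robot as it stands.
- The arm moves only by the tool send_rows, never from a script. Its arguments are lists of equal length, an entry for each row: "translation": the shift along the tool's x, y, z in m, a list of three; "yaw": the turn about the tool's z in degrees; "fingers": the closure in counts, from 0 (fully open) to 255 (shut). A call has 1 to 12 rows; each row is the pose to reach, as a shift and turn from the pose measured when the call began, along the tool's axes at that moment; what a row does not reach only later rows make up. A row lasts 1/10 s, in which the tool goes at most 50 mm and 8.59 degrees, less where a joint would pass 70% of its speed; a pose out of reach is approached as far as the arm can. A call with a gripper value outside its range is refused whole. The fingers move at their own pace and stop on an object; the grip force is fixed at half the most. Time passes only in rows, so rows that repeat a pose let the fingers close. It gives the time, the measured TCP pose, the force and the opening at its end, in the units of the state.
- read_state(): the state, without advancing time (a new reading comes with each control period).
- get_image(name): name is "side" or "top"; returns the picture (384x512x3 uint8, blue, green, red); there is no depth.
- camera_params(name): a dict with "mtx" (3x3 intrinsics, pixels), "rvec" (rotation vector, rad) and "tvec" (3), from world to camera coordinates, as OpenCV has them. Camera axes: x right, y down, z forward; pixel columns grow to the right and rows downward; lengths in mm; the calibration is good to about 2 mm. A picture is of the moment at which its call begins. camera_params takes no time and is no camera call.
- job_done(): hands the job in, once; it reports no verdict.
The state is a dict: "clock": time; "joints": joint angles; "joint_vel": joint speeds; "joint_efforts": joint torques, N m; "position": TCP position; "ee_rot": TCP orientation; "contact_force": force on the tool from outside, world axes, zero at the start; "wrist_torque": the same for the moment, N m; "gripper_width": finger opening in mm.
Only numpy, scipy, OpenCV 4.12 (cv2) and the standard library are available. Lean on these libraries where they do the work, as an engineer would, in place of code of your own. Each camera call takes 0.05 s, during which the arm holds its last target.

## Working session

There is one attempt and no reset: what is moved stays moved. The work goes in short steps, Python scripts to look and compute and a tool call to move; the robot and the scene stay as the last step left them, time stands still between calls to the robot, and variables do not carry over. Pictures are saved under pics/ and viewed, and the job is handed in when it is done.

Besides the shell and the picture viewer there is one more tool, called as a command line: name --pt "numbers of a row" for each row, then --argument value for the rest. send_rows: Moves the arm, as the interface text tells. Its arguments: {"type":"object","properties":{"translation":{"type":"array","items":{"type":"array","items":{"type":"number"}}},"yaw":{"type":"array","items":{"type":"number"}},"fingers":{"type":"array","items":{"type":"number"}}},"required":["translation","yaw","fingers"]}

```bash
ls; mkdir -p pics
python3 - <<'E'
from bench import *
import cv2
for n in("side","top"):
    cv2.imwrite(f"pics/{n}0.png",get_image(n)); p=camera_params(n); print(n,p)
print(read_state())
E
```

```text
pics
side {'mtx': array([[487.0483301 ,   0.        , 244.76288077],
       [  0.        , 487.0483301 , 183.37193835],
       [  0.        ,   0.        ,   1.        ]]), 'rvec': array([ 2.1087945 , -0.19242855,  0.14164675]), 'tvec': array([-406.63274826,  110.01857033, 1411.04901702])}
top {'mtx': array([[449.06215096,   0.        , 257.96821003],
       [  0.        , 449.06215096, 188.47022667],
       [  0.        ,   0.        ,   1.        ]]), 'rvec': array([ 2.18816332, -2.11790339,  0.20316074]), 'tvec': array([ -68.86424739,  416.63576201, 1356.47953166])}
{'clock': 0.1, 'joints': array([-8.95400624e-01,  3.85510765e-01,  6.77472869e-03, -4.12685465e-04,
       -1.19399883e+00, -2.58590979e-01]), 'joint_vel': array([ 0.00010289, -0.00075019,  0.00340301,  0.00137995,  0.00018012,
       -0.00220896]), 'joint_efforts': array([-5.53844620e-04, -3.93320882e+01,  1.88930351e+01,  4.19790253e+00,
       -2.60613997e-03, -9.42194589e-08]), 'position': array([ 252.8258613 , -571.02140972,  230.32029233]), 'ee_rot': array([-2.06822532e-01,  9.78377976e-01,  9.51830099e-04, -2.65110113e-04]), 'contact_force': array([-0.41865373,  0.9370346 , -0.8555886 ]), 'wrist_torque': array([-0.0003162 ,  0.00540385, -0.00424173]), 'gripper_width': 85.34071642084974}
```

View pics/side0.png

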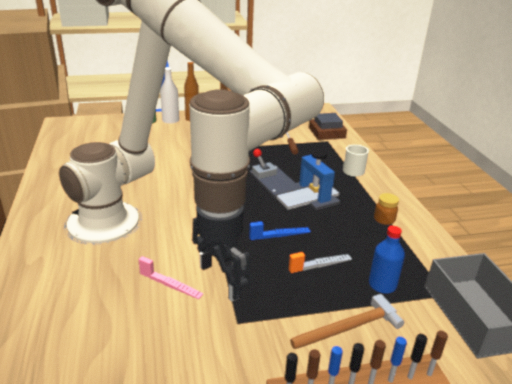

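View pics/top0.png

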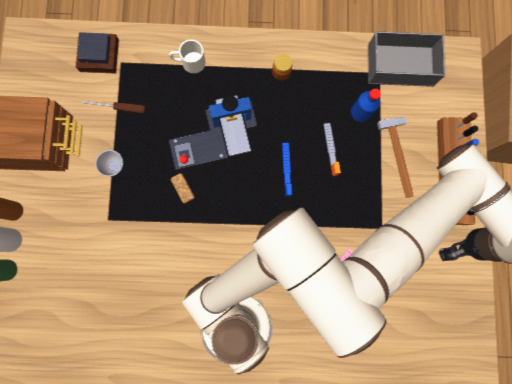

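Side view: orange-handled steel gauge at about (298,262), a blue look-alike at (257,230) and a pink one at (147,267). The machine is at about (315,180) with the red lever knob at (257,153). Top view: orange gauge at (335,168) with its thin end at (328,124). The blue one is at (287,170), the machine at (232,115) and the lever at (183,158). I choose the orange handle with the steel blade and will check it in close crops.

```bash
cat > h.py <<'E'
import numpy as np, cv2
from bench import *
def cam(n):
    p=camera_params(n); R=cv2.Rodrigues(p["rvec"])[0]; return p["mtx"],R,np.array(p["tvec"]).ravel(),p["rvec"]
def bp(n,u,v,z):
    K,R,t,_=cam(n); d=R.T@np.linalg.inv(K)@np.array([u,v,1.]); c=-R.T@t
    return c+d*(z-c[2])/d[2]
def pj(n,P):
    K,R,t,r=cam(n); return cv2.projectPoints(np.atleast_2d(np.array(P,float)),r,t,K,None)[0].reshape(-1,2)
def tri(us,ut):
    A=[];
    Ps=[];
    for n in("side","top"):
        K,R,t,_=cam(n); Ps.append(K@np.c_[R,t])
    X=cv2.triangulatePoints(Ps[0],Ps[1],np.array(us,float).reshape(2,1),np.array(ut,float).reshape(2,1)).ravel(); return X[:3]/X[3]
def crop(im,x0,y0,x1,y1,f,name):
    cv2.imwrite(name,cv2.resize(im[y0:y1,x0:x1],None,fx=f,fy=f,interpolation=cv2.INTER_CUBIC))
E
python3 - <<'E'
from h import *
s=cv2.imread("pics/side0.png");t=cv2.imread("pics/top0.png")
crop(t,155,85,355,210,4,"pics/c_top.png")
crop(s,235,140,365,280,4,"pics/c_side.png")
E
```

```text
(no output)
```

View pics/c_top.png

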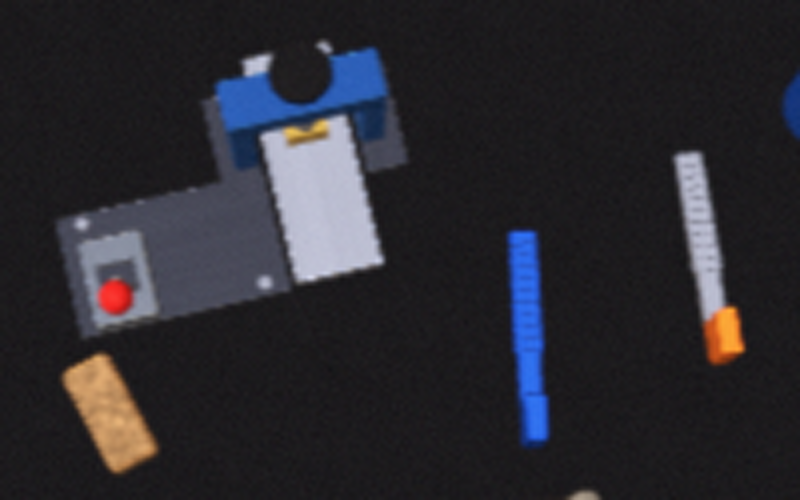

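View pics/c_side.png

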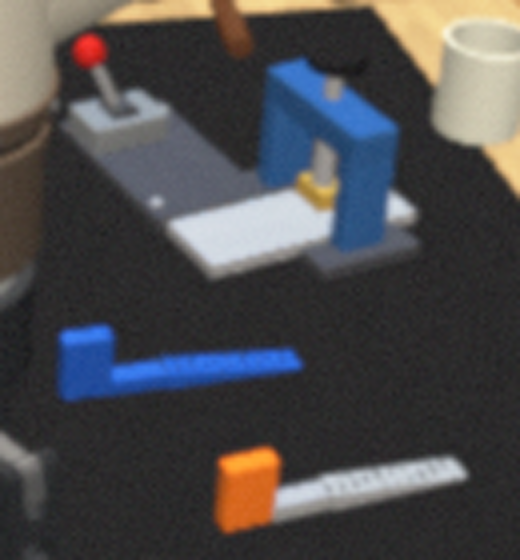

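Both crops confirm the choice: an orange handle on a steel blade, with the top-crop handle at (722,335) and the thin end at (688,155). Now fitting the poses.

```bash
cat > fit.py <<'E'
from h import *
from scipy.optimize import least_squares
T=lambda X,Y:("top",155+(X+.5)/4-.5,85+(Y+.5)/4-.5)
S=lambda X,Y:("side",235+(X+.5)/4-.5,140+(Y+.5)/4-.5)
def fit(obs,x0):
    def res(p):
        c,s=np.cos(p[2]),np.sin(p[2]); r=[]
        for (n,u,v),(a,b,z) in obs:
            q=pj(n,[p[0]+c*a-s*b,p[1]+s*a+c*b,z])[0]; r+=[q[0]-u,q[1]-v]
        return r
    f=least_squares(res,x0,loss="soft_l1"); print(np.round(f.x,3)); print(np.round(np.array(f.fun).reshape(-1,2),1).tolist()); return f.x
mo=[(T(297,283),(-120,35,12)),(T(384,264),(-120,-35,12)),(S(168,225),(-120,35,12)),(S(212,270),(-120,-35,12)),(S(418,212),(70,-35,12))]
for u in [T(297,283),T(384,264),S(168,225),S(212,270)]: print(bp(*u,12).round(1))
m=fit(mo,[450,30,0.2])
go=[(T(676,155),(158,10,3)),(T(700,152),(158,-10,3)),(T(707,320),(18,8,50)),(T(737,308),(18,-8,50)),(T(744,350),(-18,-8,50)),(T(714,364),(-18,8,50)),
 (S(217,462),(-18,8,50)),(S(278,450),(18,8,50)),(S(228,532),(-18,-8,0)),(S(218,520),(-18,8,0)),(S(467,475),(158,-10,3)),(S(456,458),(158,10,3))]
g=fit(go[:6]+go[10:],[400,-200,0.1])
g=fit(go[:6],[400,-200,0.1])
print("lever tri",tri(S(90,50)[1:],T(115,297)[1:]))
c,s=np.cos(m[2]),np.sin(m[2]); print("lever pred", m[0]+c*(-90)-s*170, m[1]+s*(-90)+c*170)
E
python3 fit.py
```

```text
[525.3  39.7  12. ]
[543.4 -28.8  12. ]
[523.4  36.   12. ]
[540.7 -30.7  12. ]
[6.48993e+02 3.71770e+01 2.71000e-01]
[[0.3, 0.4], [-0.0, 0.2], [-0.0, -0.5], [0.5, -0.4], [0.1, 0.2]]
[ 489.6   -294.754   -6.142]
[[-0.3, 0.3], [-0.2, 0.5], [1.3, -2.2], [-1.1, 0.2], [-1.3, 1.1], [1.1, -1.9], [0.4, 0.5], [-0.6, 0.2]]
[ 489.374 -294.977 -433.401]
[[-0.1, 0.4], [-0.0, 0.5], [1.4, -2.2], [-1.1, 0.3], [-1.2, 1.1], [1.2, -1.9]]
lever tri [487.92720994 170.28621093 100.24168893]
lever pred 516.7806697565751 176.89049720352565
```

Run:
```python
from h import *
s=cv2.imread("pics/side0.png");t=cv2.imread("pics/top0.png")
def draw(im,n,g,x0,y0,f,dims):
    c,sn=np.cos(g[2]),np.sin(g[2])
    for poly in dims:
        P=[[g[0]+c*a-sn*b,g[1]+sn*a+c*b,z] for a,b,z in poly]
        q=((pj(n,P)-[x0,y0]+.5)*f-.5).round().astype(int)
        cv2.polylines(im,[q.reshape(-1,1,2)],True,(0,255,0),1)
g=[489.6,-294.75,.141]
box=lambda z:[(18,8,z),(18,-8,z),(-18,-8,z),(-18,8,z)]
D=[box(0),box(50),[(158,10,3),(158,-10,3),(58,-10,13),(58,10,13)]]
a=cv2.resize(t[115:185,310:350],None,fx=8,fy=8,interpolation=cv2.INTER_CUBIC);draw(a,"top",g,310,115,8,D)
b=cv2.resize(s[240:285,280:360],None,fx=6,fy=6,interpolation=cv2.INTER_CUBIC);draw(b,"side",g,280,240,6,D)
H=np.zeros((560,800,3),np.uint8);H[:,:320]=a;H[:270,320:800]=b
cv2.imwrite("pics/ov.png",H)
```

```text
(no output)
```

View pics/ov.png

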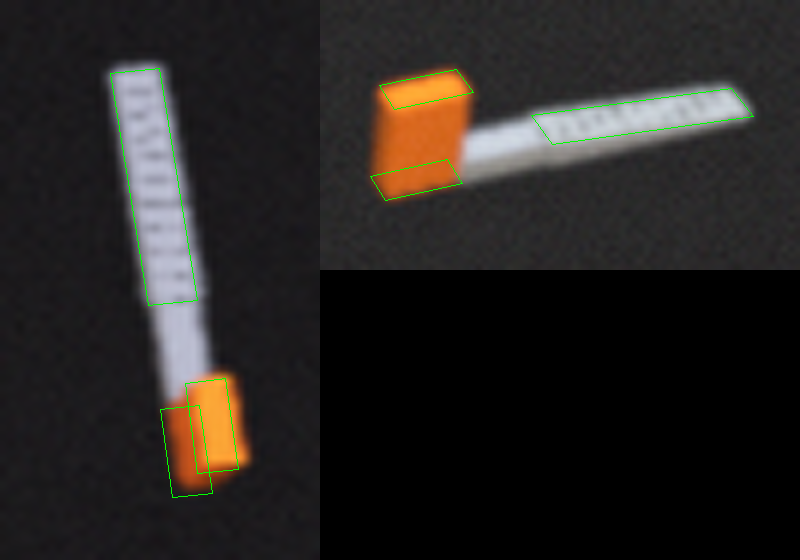

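Run:
```python
from h import *
from scipy.optimize import least_squares
T=lambda X,Y:("top",310+(X+.5)/8-.5,115+(Y+.5)/8-.5)
S=lambda X,Y:("side",280+(X-320+.5)/6-.5,240+(Y+.5)/6-.5)
obs=[(T(109,68),(158,10,3)),(T(160,64),(158,-10,3)),(T(193,379),(18,8,50)),(T(233,373),(18,-8,50)),(T(249,462),(-18,-8,50)),(T(209,470),(-18,8,50)),
(T(203,295),(58,-10,13)),(T(147,302),(58,10,13)),
(S(379,90),(-18,8,50)),(S(458,70),(18,8,50)),(S(473,92),(18,-8,50)),(S(752,115),(158,-10,3)),(S(734,86),(158,10,3)),(S(386,198),(-18,-8,0))]
def res(p):
    c,s=np.cos(p[2]),np.sin(p[2]); r=[]
    for (n,u,v),(a,b,z) in obs:
        q=pj(n,[p[0]+c*a-s*b,p[1]+s*a+c*b,z])[0]; r+=[q[0]-u,q[1]-v]
    return r
f=least_squares(res,[489,-295,.15],loss="soft_l1");print(f.x.round(3));print(np.round(f.fun.reshape(-1,2),1).tolist())
from scipy.spatial.transform import Rotation as R
print(R.from_quat(read_state()["ee_rot"]).as_matrix().round(3))
```

```text
[ 4.90695e+02 -2.96911e+02  1.57000e-01]
[[0.1, 0.4], [-0.3, 0.3], [-0.4, 0.2], [-0.4, 0.3], [-0.6, 0.5], [-0.6, 0.1], [-0.3, 0.4], [0.5, 0.2], [0.6, -0.2], [0.3, 0.2], [0.6, 0.4], [0.5, 0.0], [-0.4, 0.3], [0.6, 1.0]]
[[-0.914 -0.405 -0.001]
 [-0.405  0.914  0.002]
 [ 0.     0.002 -1.   ]]
```

```bash
cat >> h.py <<'E'
from scipy.spatial.transform import Rotation as Ro
def go(P,head):
    """world TCP target mm, world heading of jaw axis y (deg) -> tool shift m, yaw deg"""
    s=read_state(); M=Ro.from_quat(s["ee_rot"]).as_matrix()
    d=M.T@(np.array(P)-s["position"])/1000
    cur=np.degrees(np.arctan2(M[1,1],M[0,1])); w=(head-cur+90)%180-90
    print("t",round(s["clock"],2),"pos",s["position"].round(1),"jaw",round(cur,1),"F",s["contact_force"].round(1),"w",round(s["gripper_width"],1)); print("shift",d.round(4).tolist(),"yaw",round(-w,2))
E
python3 -c "
from h import *
go([490.7,-296.9,150],99);print(bp('top',365,105,100))"
```

```text
t 0.1 pos [ 252.8 -571.   230.3] jaw 113.9 F [-0.4  0.9 -0.9] w 85.3
shift [-0.3285, 0.1542, 0.0806] yaw 14.87
[ 678.3363992 -373.2876684  100.       ]
```

send_rows --pt "-0.041 0.019 0.01" --pt "-0.082 0.0385 0.02" --pt "-0.123 0.058 0.03" --pt "-0.164 0.077 0.04" --pt "-0.205 0.096 0.05" --pt "-0.246 0.1155 0.06" --pt "-0.287 0.135 0.07" --pt "-0.3285 0.1542 0.08" --pt "-0.3285 0.1542 0.08" --pt "-0.3285 0.1542 0.08" --yaw '[2, 4, 6, 8, 10, 12, 14, 14.9, 14.9, 14.9]' --fingers '[0, 0, 0, 0, 0, 0, 0, 0, 0, 0]'

```text
clock: 1.1
position: [491.0, -295.9, 149.8]
ee_rot: [-0.079, 0.997, 0.001, -0.001]
contact_force: [0.6, -0.2, -0.3]
gripper_width: 85.4
```

```bash
python3 -c "
from h import *
go([490.7,-296.9,14],99)
t=get_image('top');s=get_image('side')
crop(t,280,90,400,200,4,'pics/a_t.png');crop(s,240,180,380,290,4,'pics/a_s.png')"
```

```text
t 1.1 pos [ 491.  -295.9  149.8] jaw 99.1 F [ 0.6 -0.2 -0.3] w 85.4
shift [0.0001, -0.0013, 0.1358] yaw 0.1
```

View pics/a_s.png

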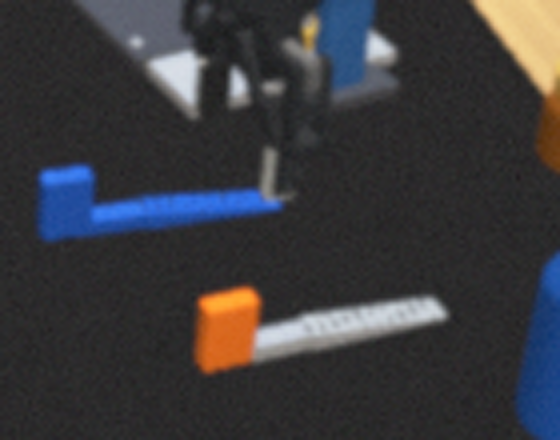

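View pics/a_t.png

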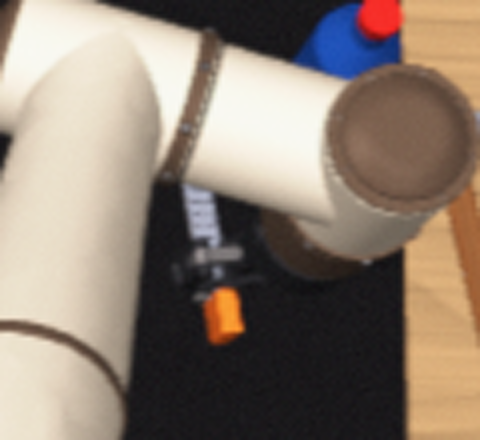

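```bash
python3 -c "
from h import *
P=[[491,-296,150],[491,-296,200],[484.5,-254,163],[497.7,-338,163],[490.7,-296.9,50]]
print((pj('top',P)-[280,90])*4);print((pj('side',P)-[240,180])*4)"
```

```text
[[254.12138016 281.2100168 ]
 [270.08867792 265.46081044]
 [199.54710582 283.98779337]
 [316.55933133 270.2260238 ]
 [226.73511712 309.78051189]]
[[244.76083691 168.85960054]
 [251.87148279  99.7267524 ]
 [216.55836894 113.27100072]
 [278.73195353 191.33170333]
 [231.39002917 299.32771814]]
```

The gauge is undisturbed (orange handle at side crop (228,330)). The open finger tips at side crop (215,110) and (275,195) match the projected TCP. Descending.

send_rows --pt "0 -0.0013 0.03" --pt "0 -0.0013 0.06" --pt "0 -0.0013 0.09" --pt "0 -0.0013 0.115" --pt "0 -0.0013 0.13" --pt "0 -0.0013 0.136" --pt "0 -0.0013 0.136" --pt "0 -0.0013 0.136" --yaw '[0, 0, 0, 0, 0, 0, 0, 0]' --fingers '[0, 0, 0, 0, 0, 0, 0, 0]'

```text
clock: 2.0
position: [490.6, -299.2, 15.5]
ee_rot: [-0.078, 0.997, 0.001, 0.0]
contact_force: [0.3, 0.4, -0.2]
gripper_width: 85.5
```

send_rows --pt "0 0 0" --pt "0 0 0" --pt "0 0 0" --pt "0 0 0" --pt "0 0 0" --pt "0 0 0" --pt "0 0 0" --pt "0 0 0" --yaw '[0, 0, 0, 0, 0, 0, 0, 0]' --fingers '[255, 255, 255, 255, 255, 255, 255, 255]'

```text
clock: 2.8
position: [490.9, -299.2, 15.8]
ee_rot: [-0.078, 0.997, 0.0, 0.0]
contact_force: [-0.2, 0.2, 3.2]
gripper_width: 15.1
```

```bash
python3 -c "
from h import *
go([490.7,-296.9,114],99)
s=get_image('side');crop(s,240,180,380,290,4,'pics/b_s.png')"
```

```text
t 2.8 pos [ 490.9 -299.2   15.8] jaw 98.9 F [-0.2  0.2  3.2] w 15.1
shift [-0.0003, 0.0024, -0.0982] yaw -0.09
```

View pics/b_s.png

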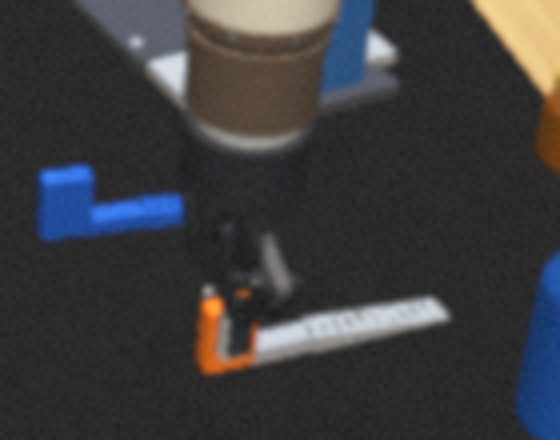

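Grip is good (opening 15.1 mm, side crop finger on the handle at (238,335)). Lift and look.

send_rows --pt "0 0 -0.02" --pt "0 0 -0.05" --pt "0 0 -0.08" --pt "0 0 -0.1" --pt "0 0 -0.1" --yaw '[0, 0, 0, 0, 0]' --fingers '[255, 255, 255, 255, 255]'

```text
clock: 3.35
position: [492.4, -299.9, 118.5]
ee_rot: [-0.078, 0.997, -0.001, 0.003]
contact_force: [0.9, -0.1, -1.2]
gripper_width: 15.0
```

```bash
python3 -c "
from h import *
go([458.2,-15.8,115],90+15.5)
s=get_image('side');crop(s,240,150,380,290,4,'pics/d_s.png')"
```

```text
t 3.35 pos [ 492.4 -299.9  118.5] jaw 98.9 F [ 0.9 -0.1 -1.2] w 15.0
shift [-0.0103, 0.286, 0.003] yaw -6.57
```

View pics/d_s.png

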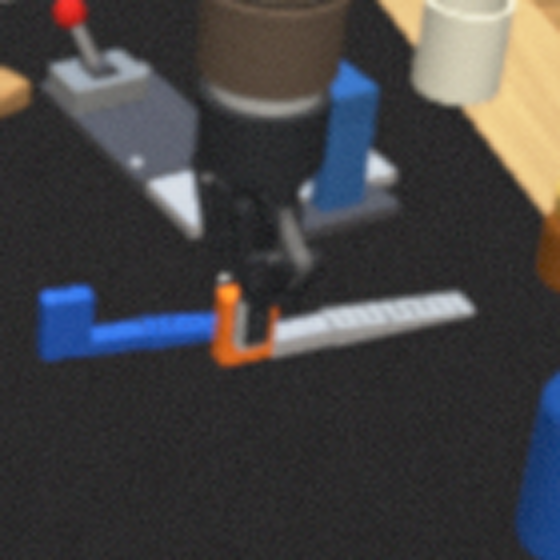

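Gauge is held level, blade at side crop (330–470, 300–340). Carrying it to the front of the bed, in line.

send_rows --pt "-0.0013 0.036 0" --pt "-0.0026 0.072 0" --pt "-0.004 0.107 0" --pt "-0.005 0.143 0.001" --pt "-0.0065 0.179 0.002" --pt "-0.008 0.215 0.003" --pt "-0.009 0.25 0.003" --pt "-0.0103 0.275 0.003" --pt "-0.0103 0.286 0.003" --pt "-0.0103 0.286 0.003" --pt "-0.0103 0.286 0.003" --yaw '[-1, -2, -3, -4, -5, -6, -6.6, -6.6, -6.6, -6.6, -6.6]' --fingers '[255, 255, 255, 255, 255, 255, 255, 255, 255, 255, 255]'

```text
clock: 4.5
position: [456.5, -15.6, 112.8]
ee_rot: [-0.135, 0.991, 0.0, 0.001]
contact_force: [0.5, -0.1, -1.0]
gripper_width: 15.7
```

```bash
python3 -c "
from h import *
go([458.2,-15.8,45],90+15.5)
s=get_image('side');t=get_image('top');cv2.imwrite('pics/e_s0.png',s);cv2.imwrite('pics/e_t0.png',t);crop(s,220,130,360,260,4,'pics/e_s.png');crop(t,160,80,310,210,4,'pics/e_t.png')"
```

```text
t 4.5 pos [456.5 -15.6 112.8] jaw 105.5 F [ 0.5 -0.1 -1. ] w 15.7
shift [-0.0015, -0.0006, 0.0678] yaw -0.02
```

View pics/e_s.png

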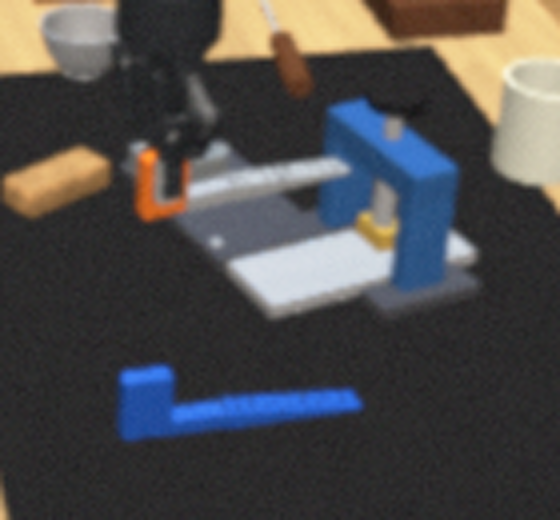

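View pics/e_t.png

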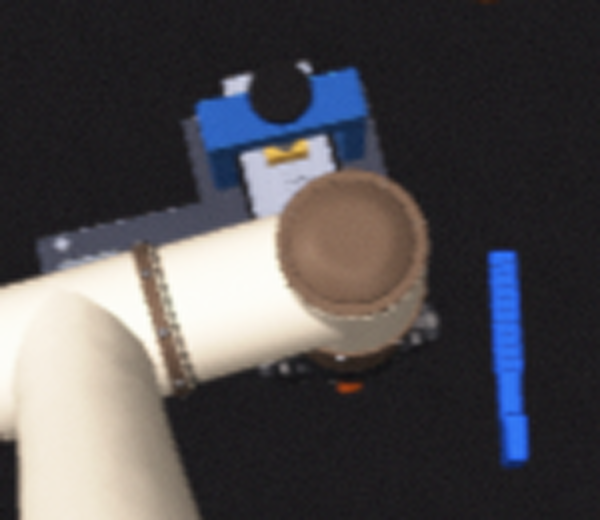

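Side view is clear: gauge tip at (348,165), brass shoe at (378,228), bed front corners at (228,265) and (275,315). In the top view the arm hides the gauge. Overlaying the models.

```bash
cat >> h.py <<'E'
Mx=(648.993,37.177,.271)
def tf(p,a,b): c,s=np.cos(p[2]),np.sin(p[2]); return [p[0]+c*a-s*b,p[1]+s*a+c*b]
def draw(im,n,g,z0,x0,y0,f,dims,col):
    for poly in dims:
        q=((pj(n,[tf(g,a,b)+[z+z0] for a,b,z in poly])-[x0,y0]+.5)*f-.5).round().astype(int)
        cv2.polylines(im,[q.reshape(-1,1,2)],True,col,1)
box=lambda z:[(18,8,z),(18,-8,z),(-18,-8,z),(-18,8,z)]
GD=[box(0),box(50),[(158,10,3),(158,-10,3),(58,-10,13),(58,10,13)],[(158,-10,0),(158,-10,3),(58,-10,13),(58,-10,0)]]
MD=[[(-120,35,12),(-120,-35,12),(70,-35,12),(70,35,12)],[(-13,17,18),(-13,-17,18),(13,-17,18),(13,17,18)],[(-20,42,0),(-20,42,115),(-20,-42,115),(-20,-42,0)]]
E
python3 - <<'E'
from h import *
s=cv2.imread('pics/e_s0.png')
a=cv2.resize(s[130:240,225:355],None,fx=5,fy=5,interpolation=cv2.INTER_CUBIC)
draw(a,'side',(456.5,-15.6,.271),97,225,130,5,GD,(0,255,0));draw(a,'side',Mx,0,225,130,5,MD,(0,0,255))
cv2.imwrite('pics/e_o.png',a)
E
```

```text
(no output)
```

View pics/e_o.png

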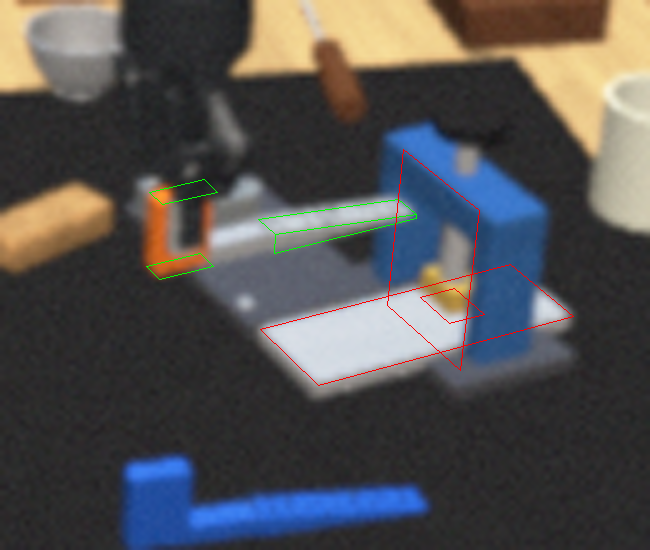

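send_rows --pt "0 0 0.03" --pt "0 0 0.055" --pt "0 0 0.07" --pt "0 0 0.078" --pt "0 0 0.079" --pt "0 0 0.079" --yaw '[0, 0, 0, 0, 0, 0]' --fingers '[255, 255, 255, 255, 255, 255]'

```text
clock: 5.2
position: [457.5, -16.3, 34.4]
ee_rot: [-0.134, 0.991, 0.0, 0.001]
contact_force: [-1.0, -0.4, -0.5]
gripper_width: 15.3
```

```bash
cat > look.py <<'E'
import sys
from h import *
n=sys.argv[1]; und=float(sys.argv[2])
st=read_state();p=st['position'];M=Ro.from_quat(st['ee_rot']).as_matrix();yaw=np.arctan2(M[1,1],M[0,1])-np.pi/2
go(p,np.degrees(yaw)+90)
d=p[:2]-np.array(Mx[:2]);c,s_=np.cos(Mx[2]),np.sin(Mx[2]);mx=c*d[0]+s_*d[1];my=-s_*d[0]+c*d[1]
print("tcp in machine",mx.round(1),my.round(1),"tip x",(mx+158*np.cos(yaw-Mx[2])).round(1),"tip y",(my+158*np.sin(yaw-Mx[2])).round(1))
F=st['contact_force'];print("F along feed",(c*F[0]+s_*F[1]).round(2),"lat",(-s_*F[0]+c*F[1]).round(2),"z",F[2].round(2))
if len(sys.argv)>3:
    s=get_image('side');cv2.imwrite(f'pics/{n}0.png',s)
    a=cv2.resize(s[130:240,225:355],None,fx=6,fy=6,interpolation=cv2.INTER_CUBIC)
    b=a.copy();draw(b,'side',(p[0],p[1],yaw),und,225,130,6,GD,(0,255,0));draw(b,'side',Mx,0,225,130,6,MD[:2],(0,0,255))
    cv2.imwrite(f'pics/{n}.png',b if sys.argv[3]=='o' else a)
E
python3 look.py f 14 o
```

```text
t 5.2 pos [457.5 -16.3  34.4] jaw 105.4 F [-1.  -0.4 -0.5] w 15.3
shift [0.0, 0.0, 0.0] yaw -0.0
tcp in machine -198.8 -0.2 tip x -40.8 tip y -0.6
F along feed -1.12 lat -0.15 z -0.5
```

View pics/f.png

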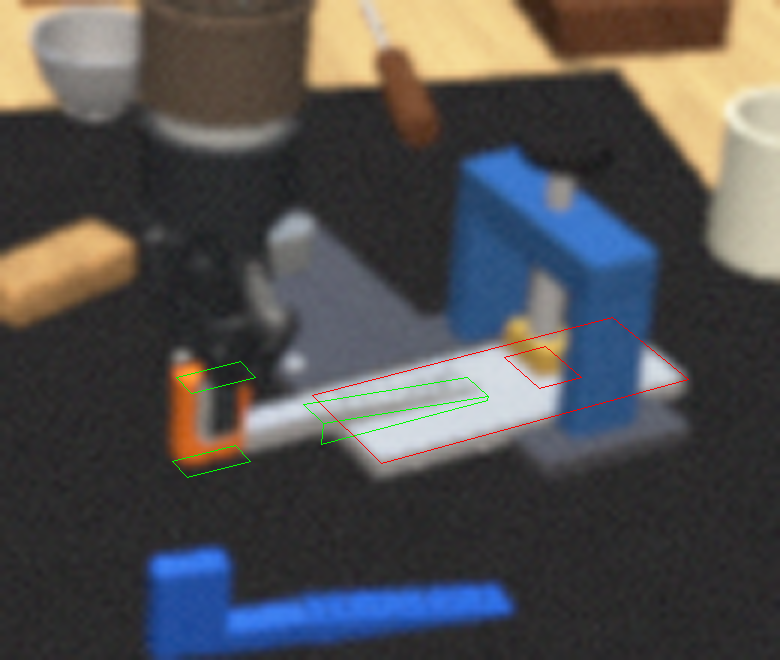

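send_rows --pt "0 0 0.002" --pt "0 0 0.004" --pt "0 0 0.005" --pt "0 0 0.006" --pt "0 0 0.006" --yaw '[0, 0, 0, 0, 0]' --fingers '[255, 255, 255, 255, 255]'

```text
clock: 5.75
position: [457.6, -16.1, 28.6]
ee_rot: [-0.134, 0.991, 0.0, 0.002]
contact_force: [0.1, 0.2, -1.4]
gripper_width: 15.6
```

```bash
python3 look.py g 12 o
```

```text
t 5.75 pos [457.6 -16.1  28.6] jaw 105.4 F [ 0.1  0.2 -1.4] w 15.6
shift [0.0, 0.0, 0.0] yaw -0.0
tcp in machine -198.6 -0.1 tip x -40.6 tip y -0.4
F along feed 0.13 lat 0.2 z -1.37
```

View pics/g.png

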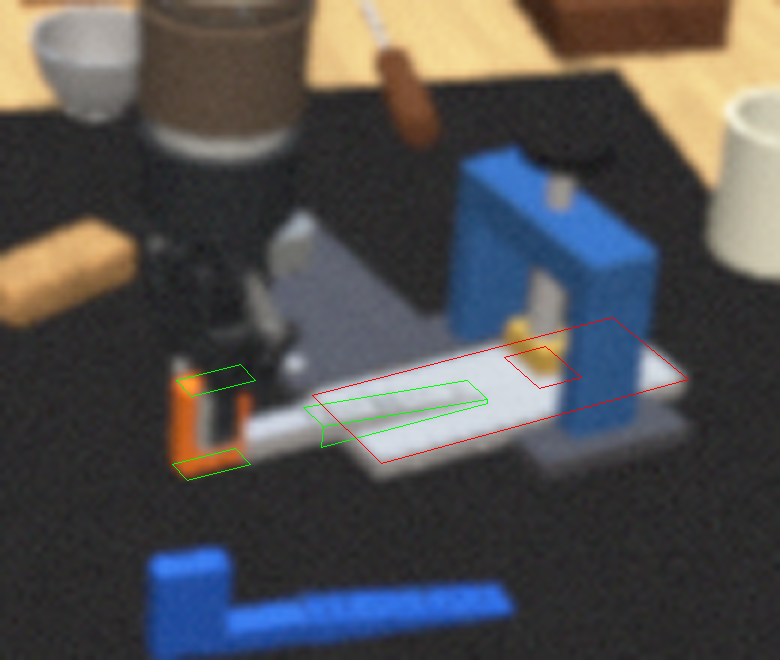

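send_rows --pt "0 0 0.001" --pt "0 0 0.0015" --pt "0 0 0.002" --pt "0 0 0.002" --yaw '[0, 0, 0, 0]' --fingers '[255, 255, 255, 255]'

```text
clock: 6.2
position: [457.6, -16.1, 27.1]
ee_rot: [-0.134, 0.991, 0.0, 0.002]
contact_force: [-3.7, -0.2, 4.6]
gripper_width: 15.0
```

```bash
python3 look.py g 12
```

```text
t 6.2 pos [457.6 -16.1  27.1] jaw 105.4 F [-3.7 -0.2  4.6] w 15.0
shift [0.0, 0.0, 0.0] yaw -0.0
tcp in machine -198.6 -0.1 tip x -40.6 tip y -0.4
F along feed -3.6 lat 0.76 z 4.6
```

send_rows --pt "-0.005 0 -0.0007" --pt "-0.01 0 -0.0007" --pt "-0.015 0 -0.0007" --pt "-0.02 0 -0.0007" --pt "-0.025 0 -0.0007" --pt "-0.03 0 -0.0007" --pt "-0.035 0 -0.0007" --pt "-0.04 0 -0.0007" --pt "-0.044 0 -0.0007" --pt "-0.044 0 -0.0007" --yaw '[0, 0, 0, 0, 0, 0, 0, 0, 0, 0]' --fingers '[255, 255, 255, 255, 255, 255, 255, 255, 255, 255]'

```text
clock: 7.2
position: [500.7, -4.2, 28.0]
ee_rot: [-0.134, 0.991, 0.0, 0.002]
contact_force: [-0.2, 0.1, -1.0]
gripper_width: 14.9
```

```bash
python3 look.py i 12 o
```

```text
t 7.2 pos [500.7  -4.2  28. ] jaw 105.4 F [-0.2  0.1 -1. ] w 14.9
shift [0.0, 0.0, 0.0] yaw -0.0
tcp in machine -153.9 -0.2 tip x 4.1 tip y -0.5
F along feed -0.16 lat 0.18 z -0.99
```

View pics/i.png

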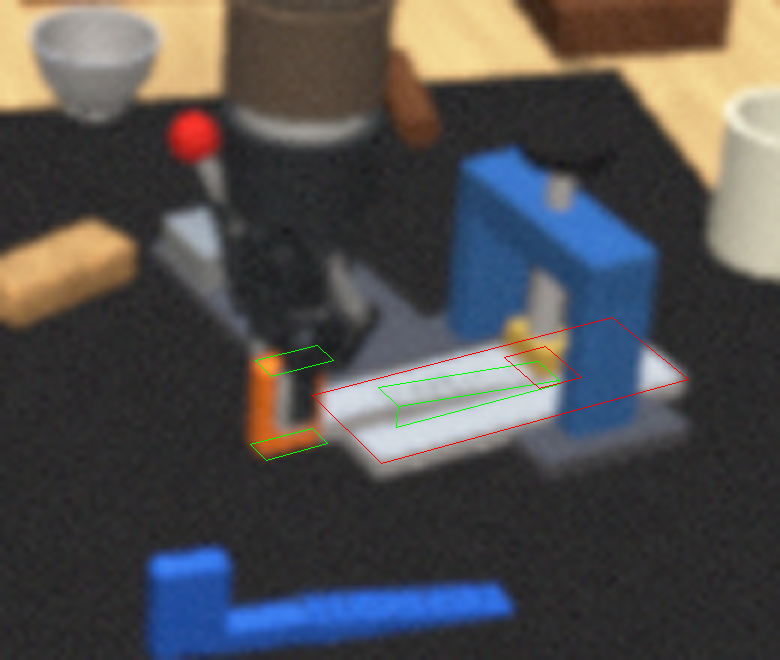

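Blade tip is in front of and partly under the shoe at about (550,372), with no load yet. Feeding on in small steps, with a 2 mm sideways trim.

send_rows --pt "-0.003 -0.001 0" --pt "-0.006 -0.002 0" --pt "-0.009 -0.002 0" --pt "-0.009 -0.002 0" --yaw '[0, 0, 0, 0]' --fingers '[255, 255, 255, 255]'

```text
clock: 7.65
position: [510.0, -3.8, 28.0]
ee_rot: [-0.134, 0.991, 0.0, 0.002]
contact_force: [-0.4, 0.4, -0.7]
gripper_width: 15.3
```

send_rows --pt "-0.002 0 0" --pt "-0.004 0 0" --pt "-0.005 0 0" --pt "-0.005 0 0" --yaw '[0, 0, 0, 0]' --fingers '[255, 255, 255, 255]'

```text
clock: 8.05
position: [515.0, -2.4, 28.0]
ee_rot: [-0.134, 0.991, 0.0, 0.002]
contact_force: [0.5, 0.1, -1.7]
gripper_width: 15.4
```

```bash
python3 look.py i 12
```

```text
t 8.05 pos [515.   -2.4  28. ] jaw 105.4 F [ 0.5  0.1 -1.7] w 15.4
shift [0.0, 0.0, 0.0] yaw -0.0
tcp in machine -139.7 -2.2 tip x 18.3 tip y -2.5
F along feed 0.46 lat -0.06 z -1.66
```

send_rows --pt "-0.002 0 0.0005" --pt "-0.004 0 0.0005" --pt "-0.004 0 0.0005" --yaw '[0, 0, 0]' --fingers '[255, 255, 255]'

```text
clock: 8.35
position: [519.3, -1.2, 27.7]
ee_rot: [-0.134, 0.991, 0.0, 0.003]
contact_force: [-0.5, -0.3, 0.9]
gripper_width: 15.5
```

send_rows --pt "-0.002 0 0" --pt "-0.004 0 0" --pt "-0.004 0 0" --yaw '[0, 0, 0]' --fingers '[255, 255, 255]'

```text
clock: 8.65
position: [523.9, 0.1, 27.7]
ee_rot: [-0.134, 0.991, 0.0, 0.003]
contact_force: [-0.0, -0.2, 0.1]
gripper_width: 15.1
```

```bash
python3 look.py i 12
```

```text
t 8.65 pos [5.239e+02 1.000e-01 2.770e+01] jaw 105.4 F [-0.  -0.2  0.1] w 15.1
shift [0.0, 0.0, 0.0] yaw -0.0
tcp in machine -130.5 -2.3 tip x 27.5 tip y -2.5
F along feed -0.06 lat -0.14 z 0.08
```

send_rows --pt "-0.002 0 0" --pt "-0.004 0 0" --pt "-0.004 0 0" --yaw '[0, 0, 0]' --fingers '[255, 255, 255]'

```text
clock: 8.95
position: [528.4, 1.3, 27.7]
ee_rot: [-0.134, 0.991, 0.0, 0.004]
contact_force: [0.5, 0.7, 0.7]
gripper_width: 15.3
```

send_rows --pt "-0.002 0 0" --pt "-0.003 0 0" --pt "-0.003 0 0" --yaw '[0, 0, 0]' --fingers '[255, 255, 255]'

```text
clock: 9.25
position: [531.8, 2.3, 27.8]
ee_rot: [-0.134, 0.991, 0.0, 0.004]
contact_force: [-1.6, -1.3, 0.1]
gripper_width: 15.1
```

```bash
python3 look.py i 12
```

```text
t 9.25 pos [531.8   2.3  27.8] jaw 105.4 F [-1.6 -1.3  0.1] w 15.1
shift [0.0, 0.0, 0.0] yaw -0.0
tcp in machine -122.3 -2.3 tip x 35.7 tip y -2.5
F along feed -1.88 lat -0.84 z 0.13
```

send_rows --pt "-0.001 0 0" --pt "-0.002 0 0" --pt "-0.002 0 0" --yaw '[0, 0, 0]' --fingers '[255, 255, 255]'

```text
clock: 9.55
position: [534.0, 2.9, 27.8]
ee_rot: [-0.134, 0.991, 0.0, 0.004]
contact_force: [-0.4, -0.9, 0.8]
gripper_width: 15.4
```

```bash
python3 look.py j 12 o
```

```text
t 9.55 pos [534.    2.9  27.8] jaw 105.4 F [-0.4 -0.9  0.8] w 15.4
shift [0.0, 0.0, 0.0] yaw -0.0
tcp in machine -120.0 -2.2 tip x 38.0 tip y -2.5
F along feed -0.67 lat -0.75 z 0.84
```

View pics/j.png

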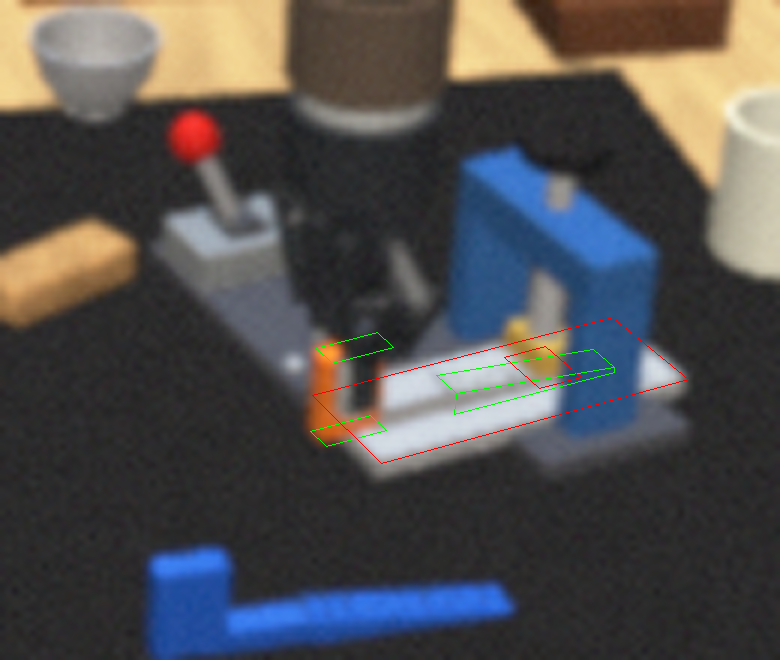

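send_rows --pt "-0.001 0 0" --pt "-0.002 0 0" --pt "-0.002 0 0" --yaw '[0, 0, 0]' --fingers '[255, 255, 255]'

```text
clock: 9.9
position: [536.3, 3.6, 27.8]
ee_rot: [-0.134, 0.991, 0.0, 0.005]
contact_force: [-0.6, 0.1, 1.8]
gripper_width: 15.2
```

send_rows --pt "-0.001 0 0" --pt "-0.002 0 0" --pt "-0.002 0 0" --yaw '[0, 0, 0]' --fingers '[255, 255, 255]'

```text
clock: 10.2
position: [538.5, 4.2, 27.8]
ee_rot: [-0.134, 0.991, 0.0, 0.005]
contact_force: [-1.0, -0.2, 0.1]
gripper_width: 15.3
```

```bash
python3 look.py j 12
```

```text
t 10.2 pos [538.5   4.2  27.8] jaw 105.5 F [-1.  -0.2  0.1] w 15.3
shift [0.0, 0.0, 0.0] yaw -0.0
tcp in machine -115.2 -2.2 tip x 42.8 tip y -2.4
F along feed -1.06 lat 0.1 z 0.09
```

Pitch is creeping slightly, so I'll let go once to have the gauge settle flat on the bed, then regrip before the loaded part of the push.

send_rows --pt "0 0 0" --pt "0 0 0" --pt "0 0 0" --pt "0 0 0" --pt "0 0 0" --pt "0 0 0" --yaw '[0, 0, 0, 0, 0, 0]' --fingers '[150, 120, 120, 120, 120, 120]'

```text
clock: 10.8
position: [538.6, 4.2, 27.8]
ee_rot: [-0.134, 0.991, 0.0, 0.005]
contact_force: [0.5, 0.4, -0.4]
gripper_width: 45.5
```

```bash
python3 look.py k 12 o
```

```text
t 10.8 pos [538.6   4.2  27.8] jaw 105.5 F [ 0.5  0.4 -0.4] w 45.5
shift [0.0, 0.0, 0.0] yaw -0.0
tcp in machine -115.2 -2.2 tip x 42.8 tip y -2.4
F along feed 0.57 lat 0.22 z -0.38
```

View pics/k.png

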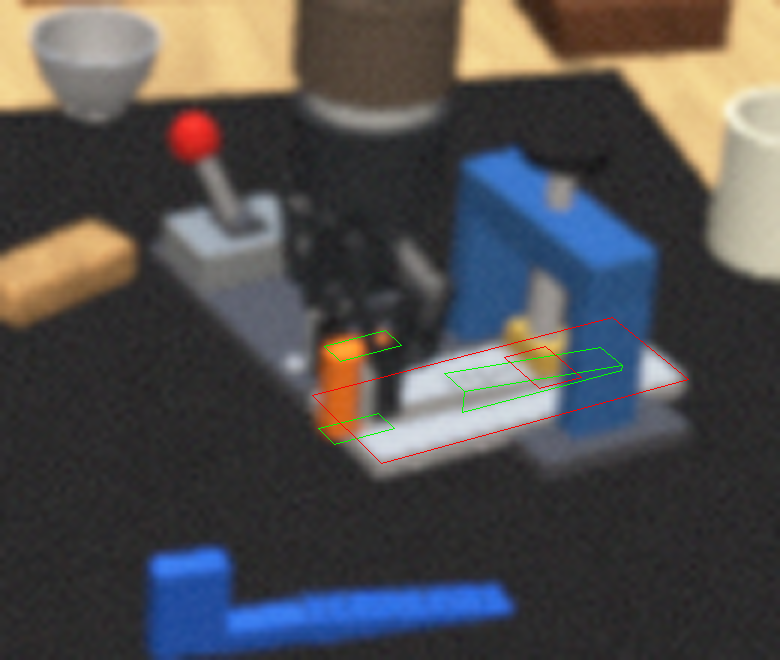

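send_rows --pt "0 0 0" --pt "0 0 0" --pt "0 0 0" --pt "0 0 0" --pt "0 0 0" --pt "0 0 0" --yaw '[0, 0, 0, 0, 0, 0]' --fingers '[255, 255, 255, 255, 255, 255]'

```text
clock: 11.45
position: [538.6, 4.2, 27.9]
ee_rot: [-0.134, 0.991, 0.0, 0.005]
contact_force: [0.1, -0.9, 1.6]
gripper_width: 15.4
```

send_rows --pt "-0.001 0 0" --pt "-0.002 0 0" --pt "-0.002 0 0" --yaw '[0, 0, 0]' --fingers '[255, 255, 255]'

```text
clock: 11.75
position: [540.3, 4.6, 28.0]
ee_rot: [-0.134, 0.991, 0.0, 0.005]
contact_force: [-2.3, -0.0, 2.8]
gripper_width: 15.3
```

send_rows --pt "-0.001 0 0" --pt "-0.002 0 0" --pt "-0.002 0 0" --yaw '[0, 0, 0]' --fingers '[255, 255, 255]'

```text
clock: 12.05
position: [542.5, 5.2, 27.9]
ee_rot: [-0.134, 0.991, 0.0, 0.005]
contact_force: [-0.7, -0.8, 2.2]
gripper_width: 15.1
```

```bash
python3 look.py j 12
```

```text
t 12.05 pos [542.5   5.2  27.9] jaw 105.5 F [-0.7 -0.8  2.2] w 15.1
shift [0.0, 0.0, 0.0] yaw -0.0
tcp in machine -111.2 -2.3 tip x 46.8 tip y -2.5
F along feed -0.84 lat -0.57 z 2.22
```

send_rows --pt "-0.001 0 -0.0003" --pt "-0.002 0 -0.0003" --pt "-0.002 0 -0.0003" --yaw '[0, 0, 0]' --fingers '[255, 255, 255]'

```text
clock: 12.35
position: [544.8, 5.9, 28.0]
ee_rot: [-0.135, 0.991, 0.0, 0.005]
contact_force: [0.2, 0.0, -1.7]
gripper_width: 15.3
```

send_rows --pt "-0.001 0 0" --pt "-0.002 0 0" --pt "-0.002 0 0" --yaw '[0, 0, 0]' --fingers '[255, 255, 255]'

```text
clock: 12.65
position: [547.2, 6.6, 27.9]
ee_rot: [-0.135, 0.991, 0.0, 0.005]
contact_force: [0.8, 0.3, -1.0]
gripper_width: 15.3
```

send_rows --pt "-0.001 0 0" --pt "-0.002 0 0" --pt "-0.002 0 0" --yaw '[0, 0, 0]' --fingers '[255, 255, 255]'

```text
clock: 12.95
position: [549.5, 7.2, 28.0]
ee_rot: [-0.135, 0.991, 0.0, 0.006]
contact_force: [0.1, 0.4, -0.5]
gripper_width: 15.3
```

```bash
python3 look.py j 12
```

```text
t 12.95 pos [549.5   7.2  28. ] jaw 105.5 F [ 0.1  0.4 -0.5] w 15.3
shift [0.0, 0.0, 0.0] yaw -0.0
tcp in machine -103.9 -2.2 tip x 54.1 tip y -2.4
F along feed 0.2 lat 0.39 z -0.53
```

send_rows --pt "-0.001 0 0" --pt "-0.002 0 0" --pt "-0.002 0 0" --yaw '[0, 0, 0]' --fingers '[255, 255, 255]'

```text
clock: 13.25
position: [551.7, 7.9, 28.0]
ee_rot: [-0.135, 0.991, 0.0, 0.006]
contact_force: [0.1, 0.8, -1.4]
gripper_width: 15.5
```

send_rows --pt "-0.001 0 0" --pt "-0.002 0 0" --pt "-0.002 0 0" --yaw '[0, 0, 0]' --fingers '[255, 255, 255]'

```text
clock: 13.55
position: [553.2, 8.2, 28.0]
ee_rot: [-0.135, 0.991, 0.0, 0.005]
contact_force: [-2.6, -0.3, 1.3]
gripper_width: 15.2
```

```bash
python3 look.py l 12 r
```

```text
t 13.55 pos [553.2   8.2  28. ] jaw 105.5 F [-2.6 -0.3  1.3] w 15.2
shift [0.0, 0.0, 0.0] yaw -0.0
tcp in machine -100.0 -2.2 tip x 58.0 tip y -2.4
F along feed -2.62 lat 0.4 z 1.28
```

View pics/l.png

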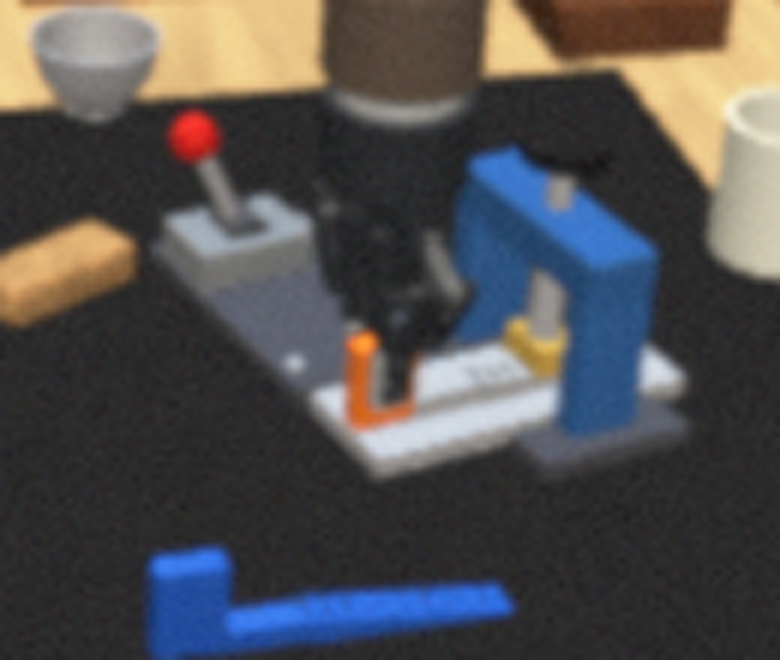

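Contact seems to begin (drag 2.6 N, advance lagging). Continuing in small steps.

send_rows --pt "-0.001 0 0" --pt "-0.002 0 0" --pt "-0.002 0 0" --yaw '[0, 0, 0]' --fingers '[255, 255, 255]'

```text
clock: 13.9
position: [553.8, 8.3, 27.9]
ee_rot: [-0.134, 0.991, 0.0, 0.004]
contact_force: [-5.6, -0.5, 3.8]
gripper_width: 15.5
```

```bash
python3 look.py l 12
```

```text
t 13.9 pos [553.8   8.3  27.9] jaw 105.4 F [-5.6 -0.5  3.8] w 15.5
shift [0.0, 0.0, 0.0] yaw -0.0
tcp in machine -99.4 -2.3 tip x 58.6 tip y -2.5
F along feed -5.53 lat 1.05 z 3.78
```

send_rows --pt "-0.001 0 -0.0003" --pt "-0.002 0 -0.0003" --pt "-0.002 0 -0.0003" --yaw '[0, 0, 0]' --fingers '[255, 255, 255]'

```text
clock: 14.2
position: [555.2, 8.7, 28.0]
ee_rot: [-0.134, 0.991, 0.0, 0.003]
contact_force: [-4.2, -0.4, 1.5]
gripper_width: 15.1
```

```bash
python3 look.py l 12
```

```text
t 14.2 pos [555.2   8.7  28. ] jaw 105.4 F [-4.2 -0.4  1.5] w 15.1
shift [0.0, 0.0, 0.0] yaw -0.0
tcp in machine -98.0 -2.4 tip x 60.0 tip y -2.6
F along feed -4.17 lat 0.75 z 1.52
```

send_rows --pt "-0.001 0 0" --pt "-0.002 0 0" --pt "-0.002 0 0" --yaw '[0, 0, 0]' --fingers '[255, 255, 255]'

```text
clock: 14.5
position: [556.2, 8.9, 28.0]
ee_rot: [-0.134, 0.991, 0.0, 0.002]
contact_force: [-6.6, -1.7, 4.1]
gripper_width: 15.5
```

```bash
python3 look.py l 12
```

```text
t 14.5 pos [556.2   8.9  28. ] jaw 105.4 F [-6.6 -1.7  4.1] w 15.5
shift [0.0, 0.0, 0.0] yaw -0.0
tcp in machine -97.0 -2.4 tip x 61.0 tip y -2.7
F along feed -6.78 lat 0.13 z 4.11
```

send_rows --pt "-0.001 0 0" --pt "-0.002 0 0" --pt "-0.002 0 0" --yaw '[0, 0, 0]' --fingers '[255, 255, 255]'

```text
clock: 14.8
position: [557.0, 9.0, 28.0]
ee_rot: [-0.134, 0.991, 0.0, 0.001]
contact_force: [-7.9, -1.1, 4.5]
gripper_width: 15.1
```

```bash
python3 look.py l 12
```

```text
t 14.8 pos [557.   9.  28.] jaw 105.4 F [-7.9 -1.1  4.5] w 15.1
shift [0.0, 0.0, 0.0] yaw -0.0
tcp in machine -96.2 -2.5 tip x 61.8 tip y -2.9
F along feed -7.86 lat 1.07 z 4.5
```

send_rows --pt "-0.001 0 -0.0004" --pt "-0.0025 0 -0.0004" --pt "-0.0025 0 -0.0004" --yaw '[0, 0, 0]' --fingers '[255, 255, 255]'

```text
clock: 15.1
position: [557.9, 9.2, 28.2]
ee_rot: [-0.134, 0.991, 0.0, -0.0]
contact_force: [-6.9, -1.0, 4.2]
gripper_width: 15.6
```

```bash
python3 look.py l 12
```

```text
t 15.1 pos [557.9   9.2  28.2] jaw 105.4 F [-6.9 -1.   4.2] w 15.6
shift [0.0, 0.0, 0.0] yaw -0.0
tcp in machine -95.3 -2.5 tip x 62.7 tip y -3.0
F along feed -6.93 lat 0.9 z 4.15
```

send_rows --pt "-0.0015 0 -0.0003" --pt "-0.003 0 -0.0003" --pt "-0.003 0 -0.0003" --yaw '[0, 0, 0]' --fingers '[255, 255, 255]'

```text
clock: 15.4
position: [558.8, 9.4, 28.1]
ee_rot: [-0.133, 0.991, -0.0, -0.002]
contact_force: [-8.5, -1.4, 3.2]
gripper_width: 15.3
```

```bash
python3 look.py l 12
```

```text
t 15.4 pos [558.8   9.4  28.1] jaw 105.3 F [-8.5 -1.4  3.2] w 15.3
shift [0.0, 0.0, 0.0] yaw -0.0
tcp in machine -94.3 -2.6 tip x 63.7 tip y -3.2
F along feed -8.52 lat 0.94 z 3.2
```

send_rows --pt "-0.0015 0 -0.0002" --pt "-0.003 0 -0.0002" --pt "-0.003 0 -0.0002" --yaw '[0, 0, 0]' --fingers '[255, 255, 255]'

```text
clock: 15.7
position: [559.4, 9.5, 27.9]
ee_rot: [-0.133, 0.991, -0.0, -0.005]
contact_force: [-10.3, -2.1, 4.6]
gripper_width: 15.1
```

```bash
python3 look.py m 12 o
```

```text
t 15.7 pos [559.4   9.5  27.9] jaw 105.3 F [-10.3  -2.1   4.6] w 15.1
shift [0.0, 0.0, 0.0] yaw -0.0
tcp in machine -93.8 -2.7 tip x 64.2 tip y -3.4
F along feed -10.48 lat 0.7 z 4.57
```

View pics/m.png

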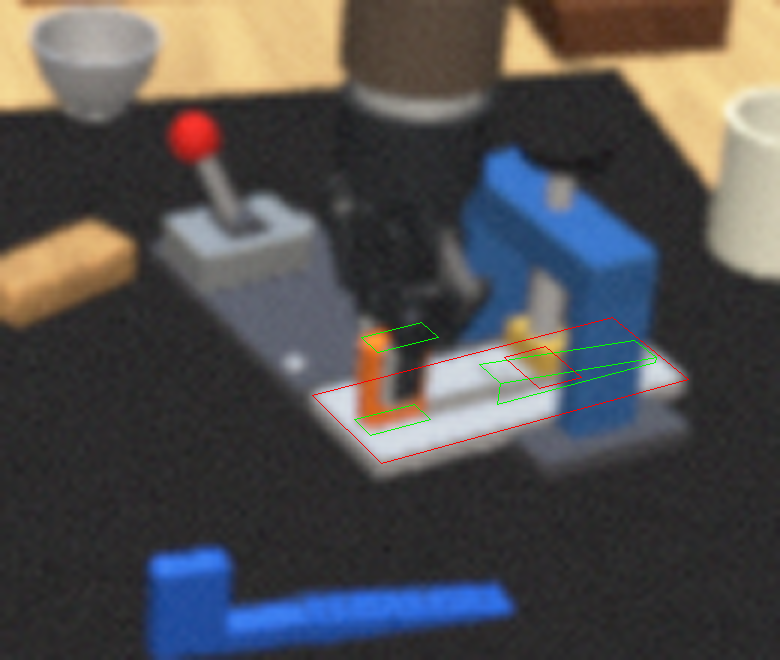

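Drag is 10.5 N and I estimate the shoe load at about 5–6 N. Relax the push, then open.

send_rows --pt "0 0 0" --pt "0 0 0" --pt "0 0 0" --pt "0 0 0" --pt "0 0 0" --pt "0 0 0" --pt "0 0 0" --yaw '[0, 0, 0, 0, 0, 0, 0]' --fingers '[255, 255, 120, 120, 120, 120, 120]'

```text
clock: 16.45
position: [559.7, 9.6, 28.0]
ee_rot: [-0.133, 0.991, -0.0, -0.005]
contact_force: [-0.1, -0.2, -0.1]
gripper_width: 45.4
```

```bash
python3 look.py n 12 o
```

```text
t 16.45 pos [559.7   9.6  28. ] jaw 105.3 F [-0.1 -0.2 -0.1] w 45.4
shift [0.0, 0.0, 0.0] yaw -0.0
tcp in machine -93.4 -2.7 tip x 64.6 tip y -3.4
F along feed -0.18 lat -0.2 z -0.05
```

View pics/n.png

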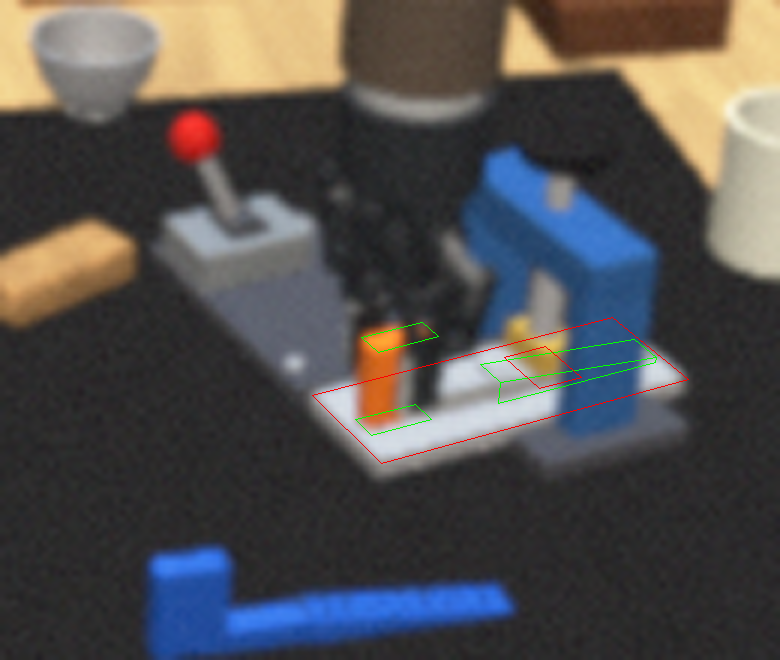

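Released cleanly: handle at (380,375), upright, with no visible rebound, force zero. Pitch during the push blurs the load estimate (about 3–5.5 N), so I'll regrip with the gauge flat and add about 2 mm, watching the drag.

send_rows --pt "0 0 0" --pt "0 0 0" --pt "0 0 0" --pt "0 0 0" --pt "0 0 0" --pt "0 0 0" --yaw '[0, 0, 0, 0, 0, 0]' --fingers '[255, 255, 255, 255, 255, 255]'

```text
clock: 17.1
position: [559.7, 9.5, 28.1]
ee_rot: [-0.133, 0.991, -0.0, -0.005]
contact_force: [-1.1, 0.4, 1.9]
gripper_width: 15.4
```

send_rows --pt "-0.001 0 0" --pt "-0.002 0 0" --pt "-0.002 0 0" --yaw '[0, 0, 0]' --fingers '[255, 255, 255]'

```text
clock: 17.4
position: [559.6, 9.5, 28.1]
ee_rot: [-0.133, 0.991, -0.0, -0.007]
contact_force: [-6.1, -0.2, 6.1]
gripper_width: 15.0
```

```bash
python3 look.py l 12
```

```text
t 17.4 pos [559.6   9.5  28.1] jaw 105.3 F [-6.1 -0.2  6.1] w 15.0
shift [0.0, 0.0, 0.0] yaw -0.0
tcp in machine -93.6 -2.7 tip x 64.4 tip y -3.5
F along feed -5.95 lat 1.47 z 6.14
```

send_rows --pt "-0.0015 0 -0.0006" --pt "-0.003 0 -0.0006" --pt "-0.0035 0 -0.0006" --yaw '[0, 0, 0]' --fingers '[255, 255, 255]'

```text
clock: 17.7
position: [559.5, 9.5, 28.1]
ee_rot: [-0.132, 0.991, -0.001, -0.011]
contact_force: [-8.9, -0.7, 7.5]
gripper_width: 15.4
```

```bash
python3 look.py l 12
```

```text
t 17.7 pos [559.5   9.5  28.1] jaw 105.2 F [-8.9 -0.7  7.5] w 15.4
shift [0.0, 0.0, 0.0] yaw -0.0
tcp in machine -93.6 -2.7 tip x 64.4 tip y -3.6
F along feed -8.72 lat 1.74 z 7.53
```

send_rows --pt "-0.0015 0 -0.001" --pt "-0.003 0 -0.001" --pt "-0.004 0 -0.001" --yaw '[0, 0, 0]' --fingers '[255, 255, 255]'

```text
clock: 18.0
position: [559.4, 9.5, 28.1]
ee_rot: [-0.132, 0.991, -0.001, -0.015]
contact_force: [-12.1, -2.2, 5.8]
gripper_width: 15.3
```

```bash
python3 look.py l 12
```

```text
t 18.0 pos [559.4   9.5  28.1] jaw 105.1 F [-12.1  -2.2   5.8] w 15.3
shift [0.0, 0.0, 0.0] yaw -0.0
tcp in machine -93.7 -2.7 tip x 64.3 tip y -3.8
F along feed -12.26 lat 1.08 z 5.82
```

Static drag is 12.3 N without further slip, which together with travel puts the shoe load at about 4.5–6 N. That is the target, so relax and release.

send_rows --pt "0 0 0" --pt "0 0 0" --pt "0 0 0" --pt "0 0 0" --pt "0 0 0" --pt "0 0 0" --pt "0 0 0" --yaw '[0, 0, 0, 0, 0, 0, 0]' --fingers '[255, 255, 120, 100, 100, 100, 100]'

```text
clock: 18.7
position: [559.6, 9.6, 28.1]
ee_rot: [-0.132, 0.991, -0.001, -0.015]
contact_force: [-0.2, 0.4, 0.0]
gripper_width: 52.4
```

```bash
python3 look.py p 12 o
```

```text
t 18.7 pos [559.6   9.6  28.1] jaw 105.1 F [-0.2  0.4  0. ] w 52.4
shift [0.0, 0.0, 0.0] yaw -0.0
tcp in machine -93.5 -2.7 tip x 64.5 tip y -3.8
F along feed -0.06 lat 0.39 z 0.03
```

View pics/p.png

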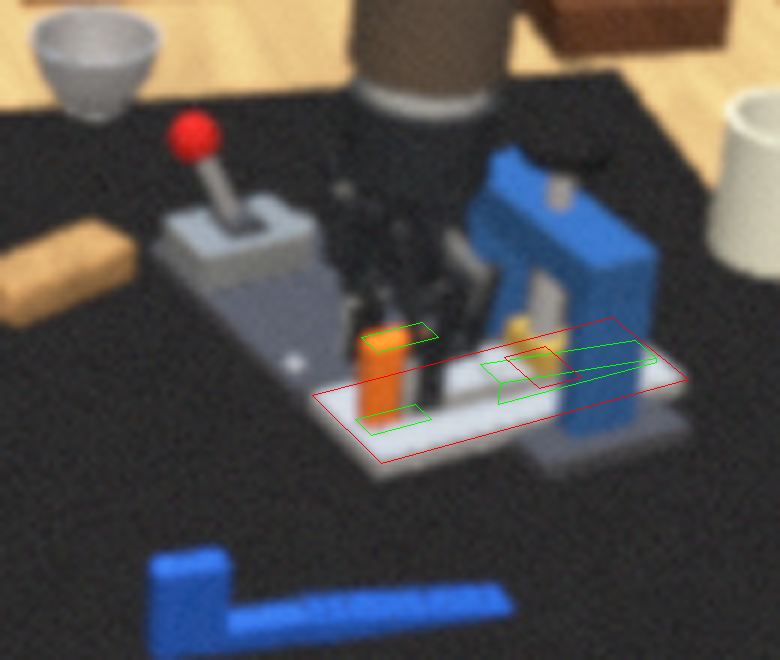

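Handle at (382,378), upright and still. Lifting clear.

send_rows --pt "0 0 -0.02" --pt "0 0 -0.05" --pt "0 0 -0.09" --pt "0 0 -0.13" --pt "0 0 -0.17" --pt "0 0 -0.17" --yaw '[0, 0, 0, 0, 0, 0]' --fingers '[100, 100, 100, 100, 100, 100]'

```text
clock: 19.35
position: [568.3, 11.0, 204.7]
ee_rot: [-0.132, 0.991, -0.001, -0.008]
contact_force: [-0.3, 0.5, 0.1]
gripper_width: 52.3
```

Run:
```python
from h import *
ims=[get_image('side').astype(float) for _ in range(10)]
s=np.mean(ims,0); cv2.imwrite('pics/q0.png',s.astype(np.uint8)); np.save('q.npy',s)
go([0,0,0],90)
crop(s.astype(np.uint8),225,130,355,240,6,'pics/q.png')
# shoe vertical shift vs frame reference using images before loading
def ref(names): return np.mean([cv2.imread(f'pics/{n}.png').astype(float) for n in names],0)
r=ref(['e_s0','f0','g0','i0','j0','k0'])
for nm,(x0,y0,x1,y1) in dict(shoe=(307,180,321,194),stem=(312,172,320,186),beamtop=(325,160,338,205),knob=(314,157,324,166)).items():
    a=r[y0:y1,x0:x1].mean(2).astype(np.float32);b=s[y0:y1,x0:x1].mean(2).astype(np.float32)
    w=cv2.createHanningWindow((x1-x0,y1-y0),cv2.CV_32F)
    print(nm,cv2.phaseCorrelate(a-a.mean(),b-b.mean(),w), np.abs(a-b).mean())
```

```text
t 19.85 pos [564.4  10.5 197.2] jaw 105.1 F [-0.3  0.2  0.2] w 52.0
shift [0.541, 0.1367, 0.2148] yaw 15.13
shoe ((0.5619651202375096, 0.6927725177146975), 0.8603023592631022) 4.4810085
stem ((-0.15827732933187733, 0.5328759492601796), 1.048481211066246) 1.0261902
beamtop ((0.3847822846702842, 0.5610727075168356), 0.9617373169793023) 0.94358987
knob ((0.07355960170610043, 0.6381095792551603), 1.0168619341320462) 0.6377778
```

View pics/q.png

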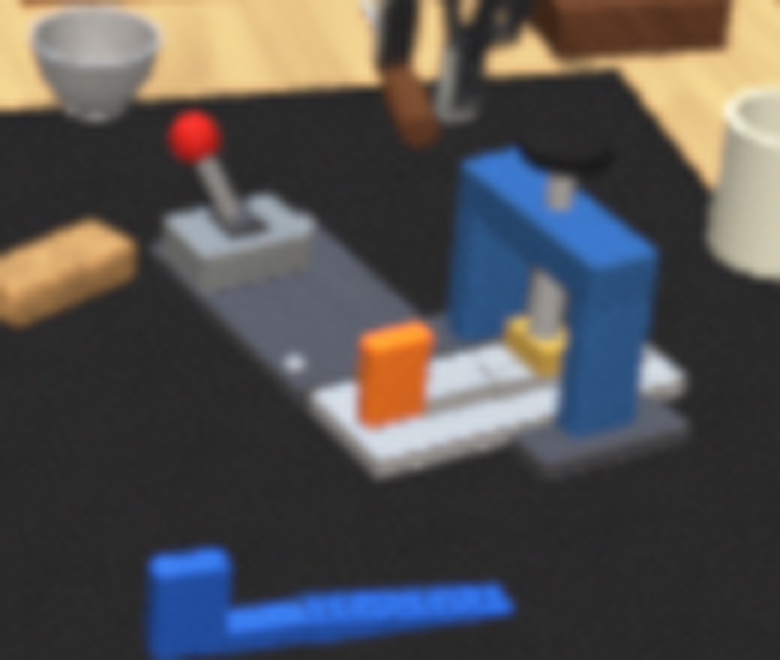

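Run:
```python
from h import *
s=np.load('q.npy')
R={n:cv2.imread(f'pics/{n}.png').astype(float) for n in ['side0','e_s0','f0','g0','i0','j0','k0','l0','m0','n0','p0']}
r=np.mean([R[n] for n in ['f0','g0','e_s0','i0']],0)
def lk(a,b,x0,y0,x1,y1):
    gy,gx=np.gradient(a,axis=(0,1)); S=np.s_[y0:y1,x0:x1]
    A=np.c_[gx[S].ravel(),gy[S].ravel()]; d=-(b-a)[S].ravel()
    x,res,_,_=np.linalg.lstsq(A,d,rcond=None); sig=np.sqrt(res[0]/len(d))*np.sqrt(np.diag(np.linalg.inv(A.T@A)))
    return x.round(3),sig.round(3)
for nm,w in dict(shoetop=(307,181,316,187),shoe_left=(307,181,312,190),knob=(312,157,324,166),beam=(300,153,335,176),bedfront=(278,190,300,211),post=(318,175,335,205)).items():
    print(nm,"after",*lk(r,s,*w), "| k",*lk(r,R['k0'],*w),"| p",*lk(r,R['p0'],*w))
```

```text
shoetop after [ 0.056 -0.229] [0.014 0.013] | k [0.02  0.002] [0.011 0.011] | p [ 0.06  -0.228] [0.027 0.025]
shoe_left after [ 0.021 -0.144] [0.014 0.01 ] | k [-0.019  0.041] [0.012 0.009] | p [ 0.02 -0.13] [0.027 0.021]
knob after [0.012 0.006] [0.005 0.004] | k [0.014 0.001] [0.01  0.008] | p [0.018 0.013] [0.01  0.007]
beam after [0.036 0.02 ] [0.013 0.01 ] | k [0.043 0.02 ] [0.013 0.011] | p [0.648 0.338] [0.033 0.027]
bedfront after [0.29 0.15] [0.151 0.072] | k [1.347 0.268] [0.168 0.08 ] | p [0.428 0.257] [0.175 0.083]
post after [-0.018  0.076] [0.005 0.008] | k [-0.049 -0.   ] [0.005 0.008] | p [-0.019  0.083] [0.006 0.01 ]
```

Gauge lies flat with the blade under the shoe (handle (395,375), shoe (540,345)). The brass shoe has risen about 0.2 px (roughly 0.5–0.85 mm), so about 4.5–6 N, which agrees with the drag. Now the lever, with the knob at (193,135).

Run:
```python
from h import *
print(pj('side',[tf(Mx,0,0)+[20],tf(Mx,0,0)+[21]]))
# knob check now
print("knob",tri([225+(193+.5)/6-.5,130+(135+.5)/6-.5],[183.3,158.8]), "pred", tf(Mx,-123.6,170))
print("slicker",bp('top',155+110/4,85+413/4,25))
P=tf(Mx,-180,170); print(P); go(P+[195],105.5)
```

```text
[[314.97242895 190.19563562]
 [315.003405   189.92856391]]
knob [487.36412598 170.57490125 100.41812397] pred [np.float64(484.39578218028606), np.float64(167.88551497132704)]
slicker [412.52127842 178.40302434  25.        ]
[np.float64(430.0541744541088), np.float64(152.78751279440726)]
t 19.85 pos [564.4  10.5 197.2] jaw 105.1 F [-0.3  0.2  0.2] w 52.0
shift [0.0924, 0.1724, 0.0054] yaw -0.37
```

send_rows --pt "0.015 0.028 0" --pt "0.03 0.057 0" --pt "0.046 0.086 0" --pt "0.062 0.115 0" --pt "0.078 0.145 0.002" --pt "0.0924 0.172 0.005" --pt "0.0924 0.1735 0.005" --pt "0.0924 0.1735 0.005" --yaw '[0, 0, 0, 0, 0, -0.4, -0.4, -0.4]' --fingers '[255, 255, 255, 255, 255, 255, 255, 255]'

```text
clock: 20.65
position: [429.7, 154.4, 195.6]
ee_rot: [-0.136, 0.991, -0.001, -0.016]
contact_force: [0.7, 0.2, -0.8]
gripper_width: 0.3
```

Run:
```python
from h import *
go(tf(Mx,-180,171)+[88],105.5)
```

```text
t 20.65 pos [429.7 154.4 195.6] jaw 105.6 F [ 0.7  0.2 -0.8] w 0.3
shift [-0.0033, -0.0008, 0.1075] yaw 0.13
```

send_rows --pt "0 -0.0008 0.03" --pt "0 -0.0008 0.06" --pt "0 -0.0008 0.09" --pt "-0.003 -0.0008 0.105" --pt "-0.0033 -0.0008 0.1075" --pt "-0.0033 -0.0008 0.1075" --yaw '[0, 0, 0, 0, 0, 0]' --fingers '[255, 255, 255, 255, 255, 255]'

```text
clock: 21.25
position: [430.4, 153.3, 87.8]
ee_rot: [-0.135, 0.991, -0.001, -0.016]
contact_force: [0.1, -1.1, 0.9]
gripper_width: 0.3
```

Run:
```python
from h import *
go(tf(Mx,-68,171)+[88],105.5)
s=get_image('side');crop(s,200,110,340,230,5,'pics/r.png')
```

```text
t 21.25 pos [430.4 153.3  87.8] jaw 105.6 F [ 0.1 -1.1  0.9] w 0.3
shift [-0.1114, 0.0005, -0.0038] yaw 0.07
```

View pics/r.png

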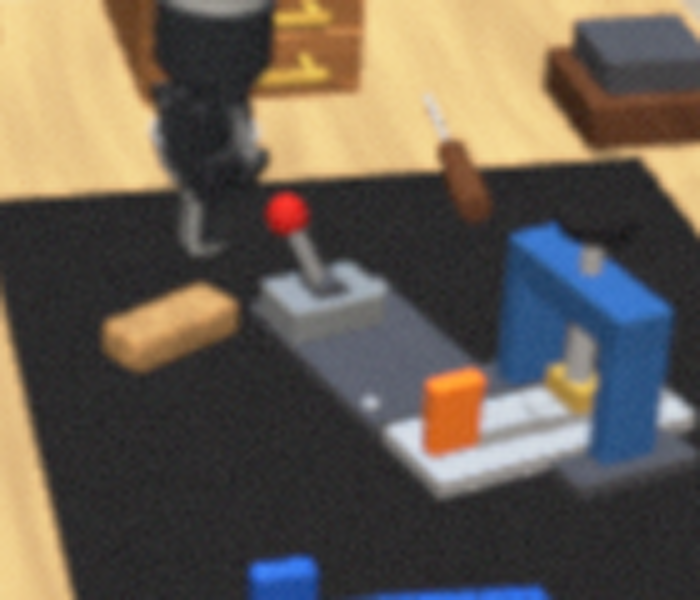

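Closed fingertips at (205,250) are behind the red knob at (288,213) and clear of the cork block. Pushing forward.

send_rows --pt "-0.015 0 -0.0005" --pt "-0.03 0 -0.001" --pt "-0.04 0 -0.0013" --pt "-0.05 0 -0.0016" --pt "-0.06 0 -0.002" --pt "-0.07 0 -0.0023" --pt "-0.08 0 -0.0027" --pt "-0.088 0 -0.003" --pt "-0.095 0 -0.0032" --pt "-0.098 0 -0.0032" --pt "-0.098 0 -0.0032" --yaw '[0, 0, 0, 0, 0, 0, 0, 0, 0, 0, 0]' --fingers '[255, 255, 255, 255, 255, 255, 255, 255, 255, 255, 255]'

```text
clock: 22.4
position: [525.7, 180.3, 88.5]
ee_rot: [-0.136, 0.991, -0.001, -0.015]
contact_force: [-0.4, -0.8, 0.6]
gripper_width: -0.0
```

Run:
```python
from h import *
go(tf(Mx,-68,171)+[88],105.5)
s=get_image('side');crop(s,200,110,340,230,5,'pics/s.png')
```

```text
t 22.4 pos [525.7 180.3  88.5] jaw 105.6 F [-0.4 -0.8  0.6] w -0.0
shift [-0.0125, 0.0001, 0.0001] yaw 0.09
```

View pics/s.png

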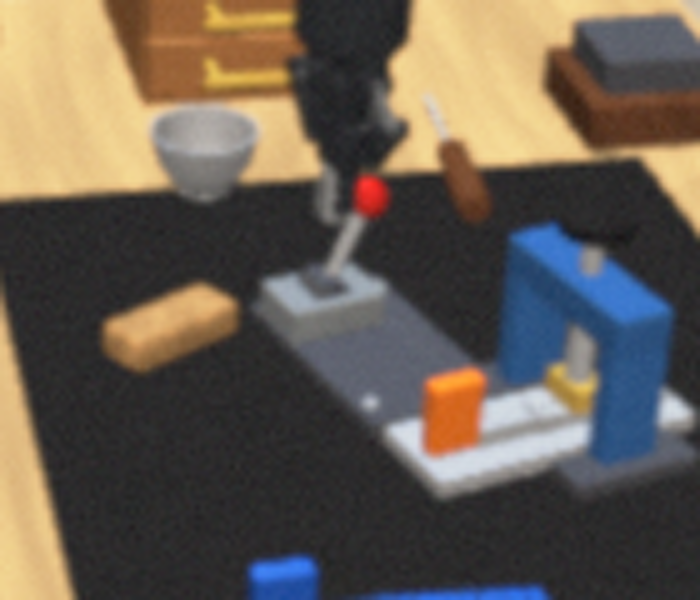

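Lever is over past vertical (knob at (372,197)), nearly at the end. Pushing on gently to the stop.

send_rows --pt "-0.004 0 0" --pt "-0.008 0 0" --pt "-0.011 0 0" --pt "-0.011 0 0" --yaw '[0, 0, 0, 0]' --fingers '[255, 255, 255, 255]'

```text
clock: 22.85
position: [529.8, 180.7, 87.8]
ee_rot: [-0.135, 0.991, -0.003, -0.022]
contact_force: [-15.9, -1.2, 10.1]
gripper_width: 0.3
```

send_rows --pt "-0.002 0 0" --pt "-0.005 0 0" --pt "-0.005 0 0" --yaw '[0, 0, 0]' --fingers '[255, 255, 255]'

```text
clock: 23.15
position: [529.8, 180.2, 87.4]
ee_rot: [-0.135, 0.99, -0.005, -0.028]
contact_force: [-13.2, -0.1, 8.8]
gripper_width: 0.0
```

At the stop (about 15 N, no more travel). Backing off and lifting clear.

send_rows --pt "0.01 0 0" --pt "0.03 0 0" --pt "0.05 0 -0.02" --pt "0.06 0 -0.06" --pt "0.06 0 -0.1" --pt "0.06 0 -0.1" --yaw '[0, 0, 0, 0, 0, 0]' --fingers '[255, 255, 255, 255, 255, 255]'

```text
clock: 23.75
position: [481.3, 167.9, 197.2]
ee_rot: [-0.136, 0.991, -0.002, -0.021]
contact_force: [0.6, 0.6, 0.5]
gripper_width: 0.3
```

Run:
```python
from h import *
ims=[get_image('side').astype(float) for _ in range(8)]; s=np.mean(ims,0); su=s.astype(np.uint8)
cv2.imwrite('pics/t0.png',su); crop(su,200,110,340,230,5,'pics/t.png')
t=get_image('top'); crop(t,80,60,280,210,4,'pics/tt.png')
go([0,0,0],90)
q=np.load('q.npy')
def lk(a,b,x0,y0,x1,y1):
    gy,gx=np.gradient(a,axis=(0,1)); S=np.s_[y0:y1,x0:x1]
    return np.linalg.lstsq(np.c_[gx[S].ravel(),gy[S].ravel()],-(b-a)[S].ravel(),rcond=None)[0].round(3)
print("shoe vs q",lk(q,s,307,181,316,187),"handle",lk(q,s,283,182,300,203))
for th in (-.5,0,.35,.5): print(th,(pj('side',[tf(Mx,-90+70*np.sin(th),171.8)+[39+70*np.cos(th)]])[0]-[200,110]+.5)*5-.5)
```

```text
t 24.2 pos [477.3 165.7 189.7] jaw 105.5 F [ 0.4  0.8 -0.2] w 0.1
shift [0.4921, -0.0318, 0.2192] yaw 15.49
shoe vs q [ 0.016 -0.001] handle [0.001 0.003]
-0.5 [283.23960109 213.00293722]
0 [328.94925588 191.7043756 ]
0.35 [360.50559431 190.69728416]
0.5 [372.72355118 193.85342096]
```

View pics/t.png

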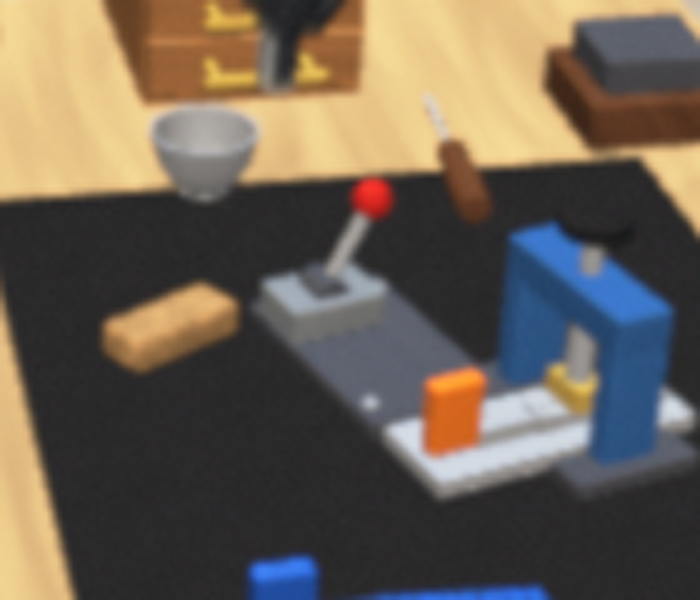

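View pics/tt.png

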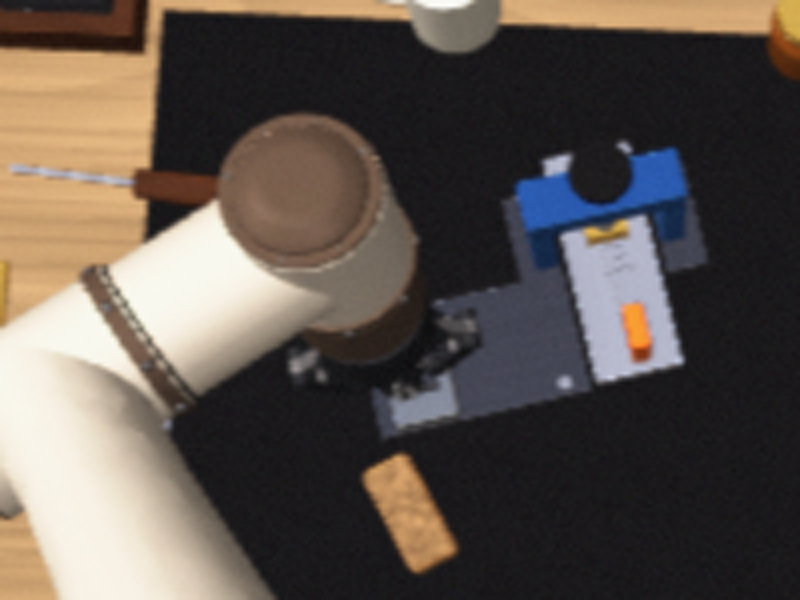

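Lever knob at (373,199) matches the predicted locked position (373,194). The top view shows the gauge in line with the shoe (handle (637,332), shoe (607,232)), and the robot is clear. Handing in.

```bash
python3 -c "
from bench import *
print(job_done())"
```

```text
the job is handed in; nothing more can be done
None
```

I slid the orange-handled gauge under the brass shoe, let it go flat and snug, pushed the red lever over to its stop, and handed the job in at about 24 s. No verdict was reported.

**Gauge**
- The final push held at 12.3 N with no further slip. About 6 N of downward pressure from the tool added to that drag.
- I put the shoe load at about 4.5–6 N, against the allowed 2.5–9.5 N. That comes from three rough checks that agree: the drag, the travel since first contact, and the shoe's rise in the images. The rise was 0.14–0.23 px, or about 0.5–0.85 mm. I had no direct reading of the load.
- The thin end is about 62–64 mm past the shoe's middle and within about 4 mm of the centre line. The robot's position and the camera differ by about 2 mm on both.
- Neither the gauge nor the shoe moved measurably in the images (0.02 px or less) while I worked the lever.

**Lever:** The last picture shows the knob within 1 mm or so of where the fully locked position should be, about 1.0 rad.

**Other things:** The bystanders in the last views looked untouched. The dye bottle and mallet were outside those views, and I didn't check them again. The gripper was well clear, with no contact force, when I handed in.

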